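# Clamp-check a glass plate, then show its label to the code reader

## Task

Swing the toggle clamp's handle over centre so that the clamp locks down onto the glass plate standing in the check nest, leave it locked for a good second while the gauge takes its reading, and swing the handle all the way back open. Then lift that plate out, find its frosted end by the notch in the corner, and present it to the code reader, tilted label up with its label centred in front of the reader's window about 15 cm away and facing it. Finish while still holding the plate there, still and in the gripper alone; leave the plate in the rack and everything else on the bench where it is, and do not touch the reader.

Things in the scene. Friction and masses are not known exactly. Their poses are not given: they have to be found in the camera images.
- fixture: the check fixture, bolted down: aluminium board 12 mm thick with check nest, clamp and plate rack. Origin: on the bench under the nest's middle; x runs along the plate in the nest towards the clamp (board x -125 to 205, y -130 to 75 mm). The rack is parallel, 88 mm away on the -y side. A dial gauge stands at x -108 mm, 91 mm high; the clamp's riser at x 94 to 176 mm
- nest_seat (a point): middle of the check nest, 20 mm above the bench: where the middle of the lower edge of the plate in the nest rests. Which plate stands here, and which way round, varies. It stands between 6 mm dowels at fixture x +-68 mm, 18 mm taller than this point, with about 1 mm of play each side; the plate's middle 120 mm is free on both sides
- rack_seat (a point): where the middle of the lower edge of the waiting plate rests in the rack (same height and direction as the nest)
- clamp_handle (a joint): angle of the clamp handle, rad: 0 fully open as at the start (84 deg above level), 1.30 on centre, 1.39 locked on its stop (4 deg above level, pointing along fixture +x). Closing tips the handle away from the plate while the arm comes down over the plate's end. It stays where left and locks itself past centre; moving it takes about 1 N at the grip, passing centre 3 to 4 N
- clamp_hinge (a point): the handle's pivot, at fixture x 148 mm, 92 mm above the bench; the pivot axis is the fixture's y axis
- handle_grip (a point): middle of the round black handle grip, 17 mm thick and 56 mm long, 88 mm from clamp_hinge, on which circle it moves. Can be pinched from above, fingers either side along fixture y, through the whole swing; it turns between the fingers and may creep along them, so check the handle itself
- clamp_arm: the clamp's steel U-bar with rubber-tipped spindle: upright when open (reaching 170 mm above the bench at fixture x 90 to 125 mm), level when locked, its tip then pressing with about 10 N on the plate's top edge 45 mm from the plate's middle. Origin: its pivot, 92 mm above the bench
- plate_a: glass plate 150 x 50 x 8 mm, 0.15 kg, standing on a long edge, top edge 70 mm above the bench; clear greenish, its last 40 mm at one end frosted white, with a square 12 x 12 mm notch cut from that end's upper corner. Origin: middle of the lower edge; x along the plate to the notched end, y out of the label side, z up to the notched edge
- plate_a_label (a point): middle of plate_a's label, plate frame x +50, y +4, z +22 mm: white paper 28 x 30 mm with a square dot code, on one face of the frosted end only. With the plate standing and the notch at your left the label faces you; with the notch at your right it faces away
- plate_b: the other glass plate, in every way like plate_a. One of the two stands in the check nest, the other waits in the rack, facing the other way; which is which varies
- plate_b_label (a point): middle of plate_b's label: plate frame x +50, y +4, z +22 mm
- reader: the code reader's bench stand, fixed: foot 110 x 90 mm, post 360 mm high; origin on the bench under the post, x pointing away from the reading side. The head reaches out from the post on the reading side
- reader_head: the reader's head (box 46 x 46 x 72 mm, round 54 mm light ring), looking down at 45 deg, roughly to the robot's right (world -y). Origin: middle of its window, 266 mm above the bench, 84 mm from the post. x points out of the window along the line of sight, y is level. The reading spot lies 150 mm out along x, 160 mm above the bench
- master_block: a steel gauge block 30 x 9 x 35 mm standing on the fixture board near fixture x 60, y 50 mm; leave alone
- tape_roll: a roll of tape, 84 mm across, 25 mm high, lying flat; leave alone
- caliper: a caliper lying flat, 225 mm long, 13 mm high; leave alone
- paper_cup: a brown cup, 76 mm across, 90 mm high; leave alone
- wash_bottle: a pink wash bottle, 68 mm across, 205 mm high; leave alone
- screwdriver: a screwdriver lying flat on the far side; leave alone
There are look-alikes about, which are no part of the job. Leave any orange look-alike of the plate_b alone.

How it is judged (in metres and radians):
On the way, in this order (a step that is already met when the one before it is completed fails the run):
1. the clamp is locked over centre, its rubber tip pressing on the plate in the nest, for one second (value of joint clamp_handle above 1.33 rad and (contact force between clamp_arm and plate_a above 4 N or contact force between clamp_arm and plate_b above 4 N)), for 1 s.
2. the clamp handle is swung back open (value of joint clamp_handle below 0.25 rad), for 0.2 s.
At the end, for the whole second after the job is handed in: The clamped plate is held still by the gripper alone, over 70 mm up; its label is 100-200 mm out from the window, within 35 mm of the line of sight, faces up (within 72 deg of vertical) and the window (within 23 deg); the other plate is in the rack (12 mm); handle below 0.35 rad (value of joint clamp_handle below 0.35 rad and ((x of plate_a_label in the frame of reader_head between 0.1 and 0.2 m and y of plate_a_label in the frame of reader_head between -0.035 and 0.035 m and z of plate_a_label in the frame of reader_head between -0.035 and 0.035 m and angle between the y axis of plate_a and the x axis of reader_head, either way round below 0.4 rad and angle between plate_a's own y axis and vertical below 1.25 rad and height (world z) of plate_a above 0.07 m and contact force between the fingers and plate_a above 1 N and linear speed of plate_a below 0.03 m/s and contact force between plate_a and reader below 0.3 N and contact force between plate_a and fixture below 0.3 N and distance between plate_b and rack_seat below 0.012 m) or (x of plate_b_label in the frame of reader_head between 0.1 and 0.2 m and y of plate_b_label in the frame of reader_head between -0.035 and 0.035 m and z of plate_b_label in the frame of reader_head between -0.035 and 0.035 m and angle between the y axis of plate_b and the x axis of reader_head, either way round below 0.4 rad and angle between plate_b's own y axis and vertical below 1.25 rad and height (world z) of plate_b above 0.07 m and contact force between the fingers and plate_b above 1 N and linear speed of plate_b below 0.03 m/s and contact force between plate_b and reader below 0.3 N and contact force between plate_b and fixture below 0.3 N and distance between plate_a and rack_seat below 0.012 m))); the arm keeps its last pose, push and grip.
It fails at once if both plates are shifted: the waiting plate in the rack was moved by more than 20 mm (distance of each of plate_a, plate_b from where it was at the start of the episode above 0.02 m).
It fails at once if the reader is touched with more than 3 N (contact force between any of the arm, the fingers, plate_a, plate_b and reader above 3 N).
It fails at once if a bystander is moved by more than 30 mm (distance of any of master_block, tape_roll, caliper, paper_cup, wash_bottle, screwdriver from where it was at the start of the episode above 0.03 m).
It also fails if it takes over 64 s, if anything falls off the work surface, if the arm or the gripper's body presses on something with over 40 N, if the wrist force passes 120 N, or if a joint passes its speed limit or range.

## Robot

A 6-joint arm with a two-finger parallel gripper is mounted at the origin on the work surface. World frame = base frame: x ahead of the robot, y to its left, z up, the work surface at z = 0. Lengths are in mm, angles in rad, forces in N, time in s.
With the tool pointing down it reaches from about 250 to 850 mm from the base axis. Payload 12.5 kg.
Tool frame: the origin (TCP) lies at the very end of the fingers, on their centre line; the grasp point (between the pads) lies 19 mm behind it; z points along the fingers, y is the line along which they close (so a half turn about z gives the same grasp; the last joint's range is limited). The gripper opens to 93 mm and grips with 3 to 60 N. Pads are 15 mm wide; open, the fingers measure 128 mm over their backs; the gripper's body (75 mm by 188 mm) begins 65 mm behind the grasp point.
Start: joints at [1.091, 0.351, 1.652, -0, 1.139, -0.085], TCP at [211.511, 507.688, 218.633] pointing down, gripper open.
Joint ranges: [-2.75, 2.75], [-0.79, 2.1], [0.01, 2.65], [-1.57, 4.71], [0.07, 3.14], [-2.87, 2.87]. Speed limits (rad/s): [2.22, 2.22, 2.79, 3.14, 3.14, 3.14].

## Interface

Orientations are given as a unit quaternion [w, x, y, z].
In Python, from bench import bot, get_image, order, silhouettes, spot_point gives the robot as it stands. The module is installed in compiled form; this text tells all that it offers.
- The arm moves only by the shell command python3 -m pendant 'ROWS' [FORCE]. ROWS is text: rows parted by semicolons, each of 7 numbers parted by spaces: the gripper command: -1 is fully open, 1 is shut, values between are in proportion, then the shift along the tool's x, y, z in units of 40 mm (1.0 is 40 mm), then the turn, a rotation vector about the tool's x, y, z in units of 5 degrees (1.0 is 5 degrees). In form: hand dx dy dz rx ry rz; .... A call has 1 to 5 rows; each row shifts and turns the commanded pose from where the row before left it, along the tool's axes as they then stand; what a row does not reach is not made up. A row lasts 1/12 s, in which the tool goes at most 41.7 mm and 7.16 degrees, less where a joint would pass 70% of its speed; a pose out of reach is approached as far as the arm can. A call with a number of a shift or a turn outside -1 to 1 is refused whole. A call with a gripper value outside its range is refused whole. The fingers move at their own pace and stop on an object; FORCE is the grip in N (left out, the last holds). Time passes only in rows, so rows that do not move let the fingers close. It gives the time, the measured TCP pose, the force, the opening and the grip force at its end, in the units of the state.
- bot.read_state(): the state, without advancing time (a new reading comes with each control period).
- get_image(name): name is "scene" or "side" or "wrist"; returns a dict with "img" (480x640x3 uint8, red, green, blue), "fx", "fy", "cx", "cy" (pixels), "eye" and "attitude" of the camera in the world. Camera axes: x right, y down, z forward; pixel columns grow to the right and rows downward; lengths in mm; the calibration is good to about 2 mm. A picture is of the moment at which its call begins. There is no depth.
- order.close_job(): hands the job in; it is judged then, once.
Trained networks look in a picture, given as the dict that the camera call returned (one of the last four; its "shot" number tells which), for a name from the list of things; names that differ only in an ending like _2 or _b are one class to them, and where a whole thing is asked for, a point or a joint stands for the part that bears it (a point fixed in the world has none). Each returns a list of dicts, best first, with "p" (0 to 1); they miss things now and then, are a little off and sometimes report something else, mostly with a low value. They report only what shows in the picture. A call takes as long as a camera call. They do not tell look-alikes from the thing itself.
- silhouettes(picture, query): "mask" (480x640 bool, what is visible of it) and "point" ([column, row] in pixels, amid what is visible of it).
- spot_point(picture, query): "point" ([column, row] in pixels: a listed point, or the origin of a listed thing).
The state is a dict: "time_s": time; "joints": joint angles; "joint_vel": joint speeds; "joint_torque": joint torques, N m; "position": TCP position; "orientation": TCP orientation; "force": force on the tool from outside, world axes, zero at the start; "moment": the same for the moment, N m; "width": opening from 0.0 (shut) to 1.0 (fully open); "gripper_force": force on a finger pad.
Only numpy, scipy, OpenCV 4.12 (cv2) and the standard library are available. Lean on these libraries where they do the work, as an engineer would, in place of code of your own. Each camera call takes 0.05 s, during which the arm holds its last target. There are 200 camera calls.

## Working session

There is one attempt and no reset: what is moved stays moved. The work goes in short steps, Python scripts to look and compute and a shell command to move; the robot and the scene stay as the last step left them, time stands still between calls to the robot, and variables do not carry over. Pictures are saved under pics/ and viewed, at most 10 in all, crops included, and the job is handed in when it is done.

```bash
mkdir -p pics; cat > h.py <<'E'
import numpy as np, cv2
from scipy.spatial.transform import Rotation as R
from bench import bot, get_image, order, silhouettes, spot_point
def q2m(q): q=np.asarray(q,float); return R.from_quat([q[1],q[2],q[3],q[0]]).as_matrix()
def att(p):
    a=np.asarray(p["attitude"],float); return a if a.shape==(3,3) else q2m(a)
def ray(p,uv):
    d=att(p)@np.array([(uv[0]-p["cx"])/p["fx"],(uv[1]-p["cy"])/p["fy"],1.]); return np.asarray(p["eye"],float),d/np.linalg.norm(d)
def proj(p,X):
    c=att(p).T@(np.asarray(X,float)-p["eye"]); return np.array([p["fx"]*c[0]/c[2]+p["cx"],p["fy"]*c[1]/c[2]+p["cy"]])
def onz(p,uv,z):
    e,d=ray(p,uv); return e+d*(z-e[2])/d[2]
def tri(l):
    A=np.zeros((3,3));b=np.zeros(3)
    for p,uv in l:
        e,d=ray(p,uv);M=np.eye(3)-np.outer(d,d);A+=M;b+=M@e
    X=np.linalg.solve(A,b); return X,[np.linalg.norm((np.eye(3)-np.outer(ray(p,uv)[1],ray(p,uv)[1]))@(X-p["eye"])) for p,uv in l]
def save(p,n,crop=None,s=1):
    im=p["img"][:,:,::-1]
    if crop: x0,y0,x1,y1=crop; im=im[y0:y1,x0:x1]
    cv2.imwrite("pics/"+n,cv2.resize(im,None,fx=s,fy=s,interpolation=cv2.INTER_CUBIC))
E
python3 - <<'E'
from h import *
np.set_printoptions(precision=1,suppress=True)
P={n:get_image(n) for n in("scene","side","wrist")}
for n,p in P.items(): save(p,n+"0.png"); print(n,p["eye"],p["attitude"],p["fx"],p["shot"])
for q in["nest_seat","rack_seat","clamp_hinge","handle_grip","plate_a_label","plate_a","reader_head","reader","clamp_arm","fixture","master_block","wash_bottle","paper_cup","tape_roll","caliper"]:
    o={}
    for n,p in P.items():
        o[n]=[(np.round(d["point"],1).tolist(),round(d["p"],2)) for d in spot_point(p,q)[:4]]
    print(q,o)
    if o["scene"] and o["side"]:
        X,r=tri([(P["scene"],o["scene"][0][0]),(P["side"],o["side"][0][0])]);print("   tri",X,np.array(r))
E
```

```text
scene [1229.2 -294.2 1343.2] [-0.2  0.8  0.5 -0.1] 511.09975867108056 1
side [   3.4 -943.  1043.3] [-0.4  0.9 -0.2  0.1] 575.2957851917495 2
wrist [147.3 534.1 384.9] [0.1 0.8 0.6 0.1] 365.9577035241526 3
nest_seat {'scene': [([222.9, 259.2], 0.66)], 'side': [([325.4, 375.3], 0.77), ([342.9, 276.2], 0.54)], 'wrist': []}
   tri [ 420.2 -227.9   31.4] [6.3 6.3]
rack_seat {'scene': [([209.9, 286.5], 0.84), ([271.2, 263.7], 0.18)], 'side': [([360.9, 384.3], 0.57), ([360.6, 386.3], 0.42)], 'wrist': []}
   tri [ 480.2 -288.6   23.7] [0.6 0.6]
clamp_hinge {'scene': [([270.4, 266.6], 0.82)], 'side': [([340.2, 306.6], 0.7)], 'wrist': []}
   tri [ 532.5 -114.6   86.8] [0. 0.]
handle_grip {'scene': [([267.5, 247.6], 0.49)], 'side': [([345.4, 277.7], 0.7), ([342.0, 304.9], 0.52)], 'wrist': []}
   tri [ 535.3 -118.2  184.5] [6.8 6.8]
plate_a_label {'scene': [([223.7, 286.7], 0.6)], 'side': [([367.5, 362.2], 0.86)], 'wrist': []}
   tri [ 513.9 -256.7   47.2] [3.9 3.9]
plate_a {'scene': [([350.8, 270.9], 0.9), ([226.9, 265.1], 0.8), ([214.9, 282.5], 0.62)], 'side': [([324.0, 272.0], 0.84), ([324.3
[... 747 characters left out ...]
.0], 0.68), ([361.1, 385.9], 0.55)], 'wrist': []}
   tri [ 440.9 -138.4    6.2] [8. 8.]
wash_bottle {'scene': [([445.9, 259.7], 0.58)], 'side': [([304.6, 211.4], 0.76)], 'wrist': []}
   tri [703.4 379.5   4.8] [1.2 1.2]
paper_cup {'scene': [([420.0, 284.6], 0.86)], 'side': [([336.6, 228.9], 0.93), ([342.3, 305.2], 0.38)], 'wrist': []}
   tri [743.4 259.4   3. ] [7.3 7.3]
tape_roll {'scene': [([329.7, 210.8], 0.9), ([229.2, 265.3], 0.58)], 'side': [([238.5, 288.7], 0.93)], 'wrist': []}
   tri [380.5 151.3   1.3] [1.4 1.4]
caliper {'scene': [([351.1, 194.3], 0.75), ([254.2, 260.1], 0.36)], 'side': [([214.3, 274.1], 0.94)], 'wrist': [([166.0, 389.7], 0.94)]}
   tri [348.6 246.8  -5.2] [1.2 1.2]
```

View pics/scene0.png

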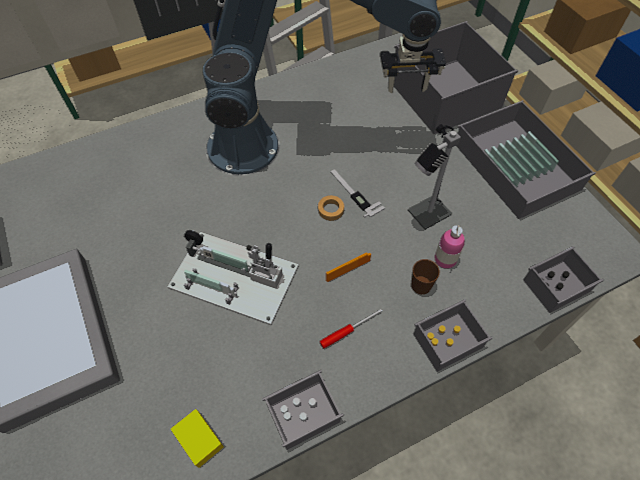

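View pics/side0.png

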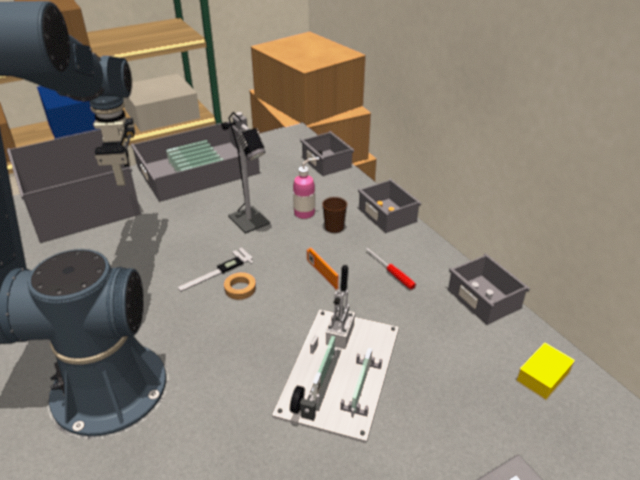

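The scene picture shows the fixture at about (235,275). The nest plate is at (227,262) in front of the clamp at (265,265), and the rack plate is at (212,286). The orange bar at (349,265) and the plates in the bin at (520,157) are the look-alikes. The side picture agrees: nest plate (325,370), rack plate (362,383), reader (250,175). Next I'll take the wrist camera over the fixture.

```bash
cat >> h.py <<'E'
np.set_printoptions(precision=2,suppress=True)
def pose():
    s=bot.read_state(); return s,np.array(s["position"]),q2m(s["orientation"])
def plan(tp,tR=None):
    "shift in tool axes (units), turn rotvec in tool axes (units of 5 deg); shift first then turn"
    s,p,Rm=pose(); tR=Rm if tR is None else tR
    d=Rm.T@(np.asarray(tp)-p)/40; w=R.from_matrix(Rm.T@tR).as_rotvec(degrees=True)/5
    print("t",s["time_s"],"shift",d,"turn",w,"rows",max(np.abs(d).max(),np.linalg.norm(w)/1.43*1.0))
def down(yaw):
    "tool z down, tool x at world yaw (deg)"
    c,s_=np.cos(np.radians(yaw)),np.sin(np.radians(yaw)); x=np.array([c,s_,0]);z=np.array([0,0,-1.]);return np.c_[x,np.cross(z,x),z]
E
python3 - <<'E'
from h import *
s,p,Rm=pose(); print(s["time_s"],p,Rm,s["joints"])
w=get_image("wrist"); print("cam in tool",Rm.T@(np.array(w["eye"])-p),"axes",Rm.T@att(w))
for yaw in(45,-135): plan([430,-190,330],down(yaw))
# board corners from scene silhouettes
for n in("scene","side"):
    P=get_image(n)
    for d in silhouettes(P,"fixture")[:2]:
        c=max(cv2.findContours(d["mask"].astype(np.uint8),0,2)[0],key=cv2.contourArea)
        r=cv2.minAreaRect(c); print(n,d["p"],[onz(P,q,12)[:2].round(0) for q in cv2.approxPolyDP(cv2.convexHull(c),6,True)[:,0]])
E
```

```text
2.4 [211.5  507.69 218.65] [[-0.92  0.38 -0.  ]
 [ 0.38  0.92  0.  ]
 [ 0.    0.   -1.  ]] [ 1.09  0.35  1.65  0.    1.14 -0.08]
cam in tool [  69.43   -0.15 -166.67] axes [[ 0.   -0.97 -0.25]
 [ 1.    0.   -0.  ]
 [ 0.   -0.25  0.97]]
t 2.45 shift [-11.75 -14.    -2.78] turn [-0.    0.   22.48] rows 15.717430716604476
t 2.45 shift [-11.75 -14.    -2.78] turn [ -0.    -0.   -13.52] rows 13.999458305600973
scene 0.73 [array([760., 118.]), array([780., -79.]), array([761., -60.])]
scene 0.71 [array([ 254., -285.]), array([413., -75.]), array([519., -29.]), array([ 659., -178.]), array([ 420., -398.])]
side 0.64 [array([666.,  87.]), array([ 658., -184.]), array([ 415., -409.]), array([ 280., -261.])]
```

```bash
cat >> h.py <<'E'
def rows(tp,tR=None,hand=-1,n=None,start=None):
    "straight path with even turn, printed as pendant rows"
    s,p,Rm=pose()
    if start is not None: p,Rm=start
    tp=np.asarray(tp,float); tR=Rm if tR is None else tR
    w=R.from_matrix(Rm.T@tR).as_rotvec(degrees=True)/5; D=(tp-p)/40
    n=n or int(np.ceil(max(np.linalg.norm(D)/1.0,np.abs(w).max()/1.0)))
    n=max(n,1); out=[];P,Q=p.copy(),Rm.copy()
    for i in range(n):
        goal=p+(tp-p)*(i+1)/n; d=Q.T@(goal-P)/40
        d=np.round(d,2);ww=np.round(w/n,2)
        out.append("%g "%hand+" ".join("%g"%(v+0.) for v in [*d,*ww]))
        P=P+Q@d*40;Q=Q@R.from_rotvec(ww*5,degrees=True).as_matrix()
    for i in range(0,n,5): print(";".join(out[i:i+5]))
    print("end err",np.round(P-tp,1)); return P,Q
E
python3 -c "
from h import *
rows([440,-200,330],down(42.8))"
```

```text
-1 -0.53 -0.61 -0.12 0 0 1;-1 -0.57 -0.57 -0.12 0 0 1;-1 -0.63 -0.52 -0.12 0 0 1;-1 -0.66 -0.45 -0.12 0 0 1;-1 -0.71 -0.4 -0.13 0 0 1
-1 -0.73 -0.34 -0.12 0 0 1;-1 -0.76 -0.27 -0.12 0 0 1;-1 -0.79 -0.2 -0.12 0 0 1;-1 -0.79 -0.13 -0.12 0 0 1;-1 -0.81 -0.06 -0.12 0 0 1
-1 -0.81 0 -0.12 0 0 1;-1 -0.8 0.08 -0.12 0 0 1;-1 -0.8 0.15 -0.12 0 0 1;-1 -0.78 0.21 -0.12 0 0 1;-1 -0.75 0.29 -0.13 0 0 1
-1 -0.73 0.35 -0.12 0 0 1;-1 -0.7 0.41 -0.12 0 0 1;-1 -0.66 0.47 -0.12 0 0 1;-1 -0.61 0.52 -0.12 0 0 1;-1 -0.57 0.58 -0.12 0 0 1
-1 -0.51 0.62 -0.12 0 0 1;-1 -0.46 0.67 -0.12 0 0 1;-1 -0.4 0.7 -0.12 0 0 1
end err [-0.1 -0.  -0.2]
```

```bash
python3 -m pendant '-1 -0.53 -0.61 -0.12 0 0 1;-1 -0.57 -0.57 -0.12 0 0 1;-1 -0.63 -0.52 -0.12 0 0 1;-1 -0.66 -0.45 -0.12 0 0 1;-1 -0.71 -0.4 -0.13 0 0 1' && python3 -m pendant '-1 -0.73 -0.34 -0.12 0 0 1;-1 -0.76 -0.27 -0.12 0 0 1;-1 -0.79 -0.2 -0.12 0 0 1;-1 -0.79 -0.13 -0.12 0 0 1;-1 -0.81 -0.06 -0.12 0 0 1' && python3 -m pendant '-1 -0.81 0 -0.12 0 0 1;-1 -0.8 0.08 -0.12 0 0 1;-1 -0.8 0.15 -0.12 0 0 1;-1 -0.78 0.21 -0.12 0 0 1;-1 -0.75 0.29 -0.13 0 0 1' && python3 -m pendant '-1 -0.73 0.35 -0.12 0 0 1;-1 -0.7 0.41 -0.12 0 0 1;-1 -0.66 0.47 -0.12 0 0 1;-1 -0.61 0.52 -0.12 0 0 1;-1 -0.57 0.58 -0.12 0 0 1' && python3 -m pendant '-1 -0.51 0.62 -0.12 0 0 1;-1 -0.46 0.67 -0.12 0 0 1;-1 -0.4 0.7 -0.12 0 0 1;-1 0 0 0 0 0 0'
cat > look.py <<'E'
from h import *
import sys,pickle
w=get_image("wrist"); save(w,sys.argv[1]+".png"); pickle.dump(w,open(sys.argv[1]+".pkl","wb"))
s,p,Rm=pose(); print(s["time_s"],p,s["joints"])
for q in["nest_seat","rack_seat","clamp_hinge","handle_grip","plate_a_label","plate_a","master_block"]:
    print(q,[(np.round(d["point"],1).tolist(),round(d["p"],2)) for d in spot_point(w,q)[:4]])
E
python3 look.py w1
```

```text
time_s: 3.07
position: [261.4, 352.4, 243.2]
orientation: [0.0, 0.405, 0.914, 0.0]
force: [0.4, 0.8, 0.9]
width: 1.004
gripper_force: 0.0
time_s: 3.48
position: [311.1, 198.6, 267.5]
orientation: [0.0, 0.594, 0.805, 0.0]
force: [0.3, 0.8, -0.0]
width: 1.001
gripper_force: 0.0
time_s: 3.9
position: [360.7, 44.6, 291.9]
orientation: [0.0, 0.754, 0.657, 0.0]
force: [0.1, 0.9, 0.3]
width: 0.999
gripper_force: 0.0
time_s: 4.32
position: [410.4, -109.5, 315.8]
orientation: [0.0, 0.878, 0.478, 0.0]
force: [0.9, 0.3, -0.3]
width: 0.998
gripper_force: 0.0
time_s: 4.65
position: [441.0, -204.2, 330.2]
orientation: [0.001, 0.934, 0.358, 0.0]
force: [0.4, 0.1, -0.5]
width: 0.999
gripper_force: 0.0
4.7 [ 440.28 -202.01  329.69] [-0.53  0.13  1.66 -0.    1.35  0.31]
nest_seat [([315.3, 209.8], 0.89)]
rack_seat [([382.9, 213.6], 0.72)]
clamp_hinge [([317.1, 85.1], 0.62), ([281.0, 159.7], 0.56)]
handle_grip [([313.3, 58.7], 0.94)]
plate_a_label [([385.0, 179.6], 0.84)]
plate_a [([381.9, 215.3], 0.64), ([315.0, 214.3], 0.6), ([386.4, 179.5], 0.24)]
master_block [([281.6, 159.8], 0.65), ([319.3, 253.9], 0.63)]
```

View pics/w1.png

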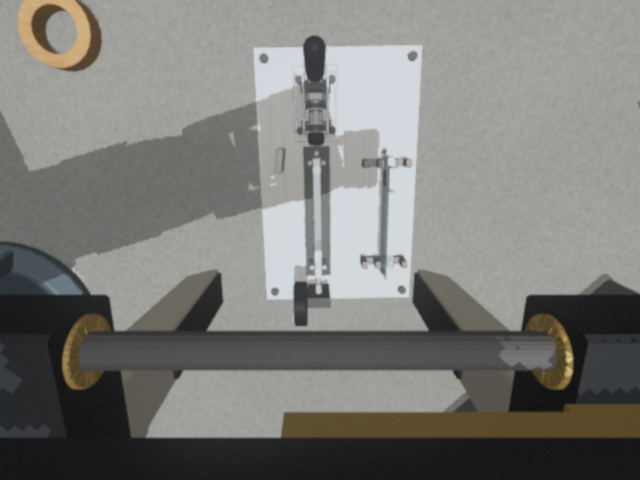

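The wrist picture shows fixture +x pointing up. The nest plate runs at column 317, rows 155–285, and the gauge is at (303,300). The rack plate is at column 385, with its label end at (385,180). The handle is at (315,58). I'll fit the fixture pose from the board corners, then go over the handle.

```bash
cat > fit.py <<'E'
from h import *
import pickle
from scipy.optimize import least_squares
w=pickle.load(open("w1.pkl","rb"))
g=cv2.cvtColor(w["img"],cv2.COLOR_RGB2GRAY)
c=np.array([[254,47],[421,46],[412,297],[267,298]],np.float32).reshape(-1,1,2)
c=cv2.cornerSubPix(g,c,(5,5),(-1,-1),(3,30,.01))[:,0]; print(c)
B=np.array([[205,75],[205,-130],[-125,-130],[-125,75]],float)
W=np.array([onz(w,q,12)[:2] for q in c]); print(W)
f=lambda v:((np.c_[np.cos(v[2])*B[:,0]-np.sin(v[2])*B[:,1]+v[0],np.sin(v[2])*B[:,0]+np.cos(v[2])*B[:,1]+v[1]])-W).ravel()
r=least_squares(f,[420,-222,.747]); print(r.x,np.degrees(r.x[2]),r.fun)
def fx(x,y,z): return np.array([r.x[0]+np.cos(r.x[2])*x-np.sin(r.x[2])*y,r.x[1]+np.sin(r.x[2])*x+np.cos(r.x[2])*y,z])
for n,X,m in[("nest",(0,0,20),(315.3,209.8)),("rack",(0,-88,20),(382.9,213.6)),("hinge",(148,0,92),(317.1,85.1)),("grip",(157,0,179.5),(313.3,58.7))]: print(n,fx(*X),proj(w,fx(*X)),m)
yaw=np.degrees(r.x[2])
rows(fx(157,0,235),down(yaw))
E
python3 fit.py
```

```text
[[252.88  47.47]
 [422.    45.  ]
 [412.26 293.48]
 [270.05 295.7 ]]
[[ 520.8   -28.77]
 [ 659.35 -178.64]
 [ 425.28 -401.95]
 [ 286.78 -252.92]]
[ 425.1  -223.12    0.76] 43.46108895018011 [ 1.51  1.1   3.97  2.17 -1.49 -1.52 -3.99 -1.75]
nest [ 425.1  -223.12   20.  ] [319.36 212.47] (315.3, 209.8)
rack [ 485.63 -287.     20.  ] [385.78 210.75] (382.9, 213.6)
hinge [ 532.53 -121.32   92.  ] [316.32  85.21] (317.1, 85.1)
grip [ 539.06 -115.13  179.5 ] [315.89  57.41] (313.3, 58.7)
-1 0.65 0.02 0.48 0 0 -0.04;-1 0.65 0.03 0.47 0 0 -0.04;-1 0.65 0.03 0.48 0 0 -0.04;-1 0.65 0.03 0.47 0 0 -0.04;-1 0.65 0.04 0.48 0 0 -0.04
end err [ 0.2 -0.1 -0.2]
```

```bash
python3 -m pendant '-1 0.65 0.02 0.48 0 0 -0.04;-1 0.65 0.03 0.47 0 0 -0.04;-1 0.65 0.03 0.48 0 0 -0.04;-1 0.65 0.03 0.47 0 0 -0.04;-1 0.65 0.04 0.48 0 0 -0.04' && python3 -m pendant '-1 0 0 0 0 0 0;-1 0 0 0 0 0 0' && python3 look.py w2
cat > t2.py <<'E'
from h import *
import pickle
a=pickle.load(open("w1.pkl","rb"));b=pickle.load(open("w2.pkl","rb"))
sp={}
for k,p in(("scene",get_image("scene")),("side",get_image("side")),("w2",get_image("wrist"))):
    sp[k]=p
for q,m in[("nest_seat",(315.3,209.8)),("rack_seat",(382.9,213.6)),("clamp_hinge",(317.1,85.1)),("handle_grip",(313.3,58.7))]:
    d=spot_point(sp["w2"],q)
    if d: print(q,tri([(a,m),(b,d[0]["point"])]))
E
python3 t2.py
```

```text
time_s: 5.47
position: [540.2, -114.6, 234.0]
orientation: [0.0, 0.929, 0.37, 0.0]
force: [0.9, -0.9, -0.1]
width: 1.002
gripper_force: 0.0
time_s: 5.63
position: [539.4, -114.9, 233.7]
orientation: [-0.001, 0.929, 0.371, -0.001]
force: [-0.1, 0.2, 1.2]
width: 1.001
gripper_force: 0.0
5.6833 [ 539.29 -115.71  234.74] [-0.3   0.34  1.63 -0.    1.18  0.52]
nest_seat [([313.4, 341.1], 0.7)]
rack_seat []
clamp_hinge [([317.9, 232.8], 0.83)]
handle_grip [([316.2, 254.1], 0.96), ([394.1, 315.8], 0.41)]
plate_a_label [([391.5, 315.2], 0.65)]
plate_a [([203.6, 9.2], 0.71)]
master_block [([273.4, 283.5], 0.73)]
nest_seat (array([ 427.2 , -216.09,   33.82]), [np.float64(1.4927967448222512), np.float64(1.4927967448222466)])
rack_seat (array([ 480.53, -286.26,   22.61]), [np.float64(0.160854816259627), np.float64(0.1608548162595561)])
clamp_hinge (array([ 532.57, -121.83,   95.01]), [np.float64(0.3952444432300805), np.float64(0.39524444323015423)])
handle_grip (array([ 537.08, -114.  ,  178.35]), [np.float64(0.08458720169716882), np.float64(0.08458720169709204)])
```

View pics/w2.png

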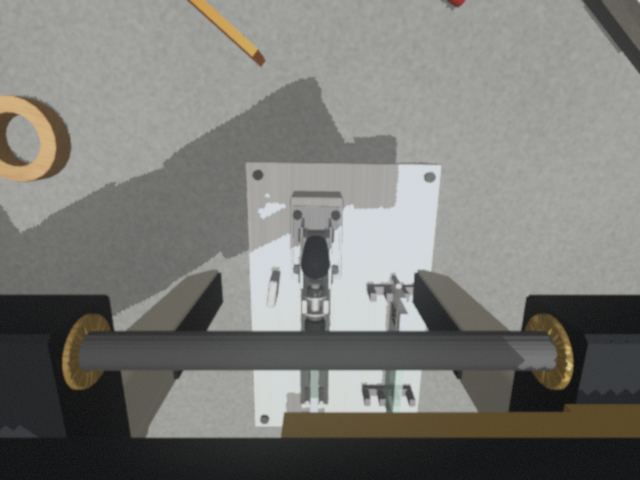

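The second wrist picture shows the handle knob end-on at (316,254), midway between the open fingers. Hinge and grip triangulate to within 3 mm of the model. I'll lower and pinch.

```bash
python3 -m pendant '-0.4 -0.01 0 0.63 0 0 0;-0.4 0 0 0.63 0 0 0;-0.4 0 0 0.61 0 0 0;1 0 0 0 0 0 0;1 0 0 0 0 0 0' 20 | grep -v orient && python3 -m pendant '1 0 0 0 0 0 0;1 0 0 0 0 0 0;1 0 0 0 0 0 0;1 0 0 0 0 0 0' 20
python3 - <<'E'
from h import *
# circle: grip rel hinge, tool x = +fixture x, tool z down
s,p,Rm=pose(); print(Rm[:,0],p)
a=np.radians(84-np.linspace(0,84,15)); P=88*np.c_[np.cos(a),np.sin(a)]
d=np.diff(P,axis=0)/40; print([(round(x,2),round(-z,2)) for x,z in d], P[-1]-P[0])
E
```

```text
time_s: 6.8
position: [538.8, -116.3, 159.6]
force: [0.4, -0.5, 0.2]
width: 0.69
gripper_force: 0.0
time_s: 7.13
position: [539.5, -116.5, 160.8]
orientation: [0.0, 0.929, 0.37, 0.001]
force: [0.4, -0.4, 0.5]
width: 0.402
gripper_force: 0.0
[0.73 0.69 0.  ] [ 539.55 -116.51  160.82]
[(np.float64(0.23), np.float64(0.04)), (np.float64(0.22), np.float64(0.06)), (np.float64(0.21), np.float64(0.08)), (np.float64(0.21), np.float64(0.1)), (np.float64(0.19), np.float64(0.13)), (np.float64(0.18), np.float64(0.14)), (np.float64(0.16), np.float64(0.16)), (np.float64(0.14), np.float64(0.18)), (np.float64(0.13), np.float64(0.19)), (np.float64(0.1), np.float64(0.21)), (np.float64(0.08), np.float64(0.21)), (np.float64(0.06), np.float64(0.22)), (np.float64(0.04), np.float64(0.23)), (np.float64(0.01), np.float64(0.23))] [ 78.8  -87.52]
```

```bash
python3 -m pendant '1 0 0 0 0 0 0;1 0 0 0 0 0 0;1 0 0 0 0 0 0;1 0 0 0 0 0 0;1 0 0 0 0 0 0' 20 && python3 -m pendant '1 0.23 0 0.04 0 0 0;1 0.22 0 0.06 0 0 0;1 0.21 0 0.08 0 0 0;1 0.21 0 0.1 0 0 0;1 0.19 0 0.13 0 0 0' && python3 -m pendant '1 0.18 0 0.14 0 0 0;1 0.16 0 0.16 0 0 0;1 0.14 0 0.18 0 0 0;1 0.13 0 0.19 0 0 0' && python3 -c "
from h import *
a=get_image('scene');b=get_image('side')
A,B=[spot_point(p,'handle_grip')[:2] for p in(a,b)]; print(A,B)
if A and B: print(tri([(a,A[0]['point']),(b,B[0]['point'])]))
print(bot.read_state()['joints'])"
```

```text
time_s: 7.55
position: [537.7, -114.8, 159.9]
orientation: [-0.002, 0.929, 0.37, -0.001]
force: [-8.7, 10.2, 9.4]
width: 0.181
gripper_force: 20.0
time_s: 7.97
position: [569.1, -85.6, 143.5]
orientation: [-0.002, 0.929, 0.37, -0.001]
force: [-7.5, 9.6, 7.4]
width: 0.178
gripper_force: 20.0
time_s: 8.3
position: [587.7, -68.5, 116.8]
orientation: [-0.001, 0.929, 0.37, 0.0]
force: [-3.0, 11.1, 5.7]
width: 0.173
gripper_force: 20.0
[{'point': [423.2, 165.0], 'p': 0.63}] [{'point': [351.2, 272.0], 'p': 0.72}]
(array([599.02, 172.58, 181.42]), [np.float64(211.4120123621701), np.float64(211.41201236217015)])
[-0.2   0.54  1.63  0.    0.97  0.62]
```

```bash
python3 -m pendant '1 0.1 0 0.21 0 0 0;1 0.08 0 0.21 0 0 0;1 0.06 0 0.22 0 0 0;1 0.03 0 0.23 0 0 0;1 0.01 0 0.12 0 0 0' && python3 -m pendant '1 0 0 0.04 0 0 0;1 0 0 0 0 0 0' && python3 -c "
from h import *
b=get_image('side'); save(b,'side1.png',(240,240,440,440),3)
B=silhouettes(b,'clamp_arm')[:1]; print([(d['p'],d['point']) for d in B])"
```

```text
time_s: 8.92
position: [596.2, -60.6, 76.6]
orientation: [-0.001, 0.929, 0.37, 0.001]
force: [1.2, 14.0, 4.4]
width: 0.179
gripper_force: 20.0
time_s: 9.08
position: [596.1, -60.7, 75.3]
orientation: [-0.001, 0.929, 0.37, 0.001]
force: [1.9, 14.0, 2.7]
width: 0.178
gripper_force: 20.0
[(0.72, [332.5, 338.7])]
```

View pics/side1.png

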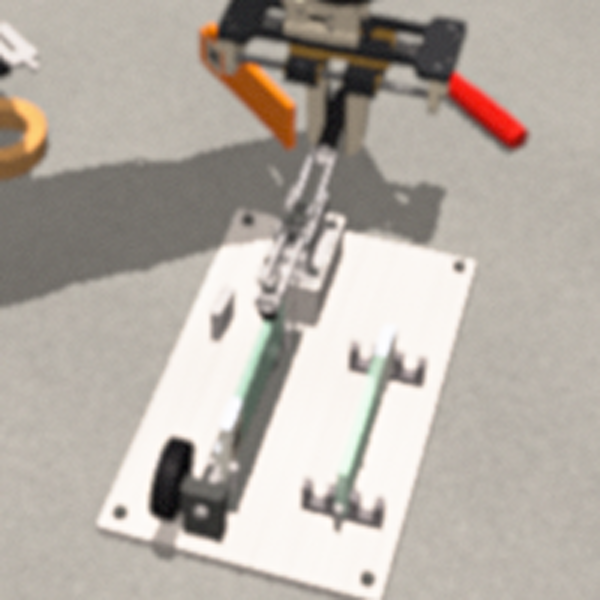

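The enlarged side crop shows the clamp arm level over the nest plate's far end at (275,300), with the handle down. The nest plate's frosted end is at the near end (230,415), which is fixture -x. The rack plate's frosted end is at the far end (388,345). I'll press slightly into the stop and dwell.

```bash
python3 -m pendant '1 0 0 0.08 0 0 0;1 0 0 0 0 0 0;1 0 0 0 0 0 0' && python3 -m pendant '1 0 0 0 0 0 0;1 0 0 0 0 0 0;1 0 0 0 0 0 0;1 0 0 0 0 0 0;1 0 0 0 0 0 0' && python3 -c "
from h import *
a,b=get_image('wrist'),get_image('side'); 
for p in(a,b):
  for q in('handle_grip','clamp_hinge'): print(q,[(d['p'],d['point']) for d in spot_point(p,q)[:2]])
save(a,'w3.png'); save(b,'side2.png',(300,220,400,350),6)"
```

```text
time_s: 9.43
position: [596.1, -60.7, 72.3]
orientation: [-0.001, 0.929, 0.37, 0.001]
force: [2.3, 14.7, 2.0]
width: 0.175
gripper_force: 20.0
time_s: 9.85
position: [596.1, -60.7, 72.4]
orientation: [-0.001, 0.929, 0.37, 0.001]
force: [2.4, 14.3, 1.7]
width: 0.175
gripper_force: 20.0
handle_grip [(0.63, [319.8, 324.4])]
clamp_hinge []
handle_grip [(0.59, [352.8, 278.8])]
clamp_hinge [(0.87, [346.1, 306.8])]
```

View pics/side2.png

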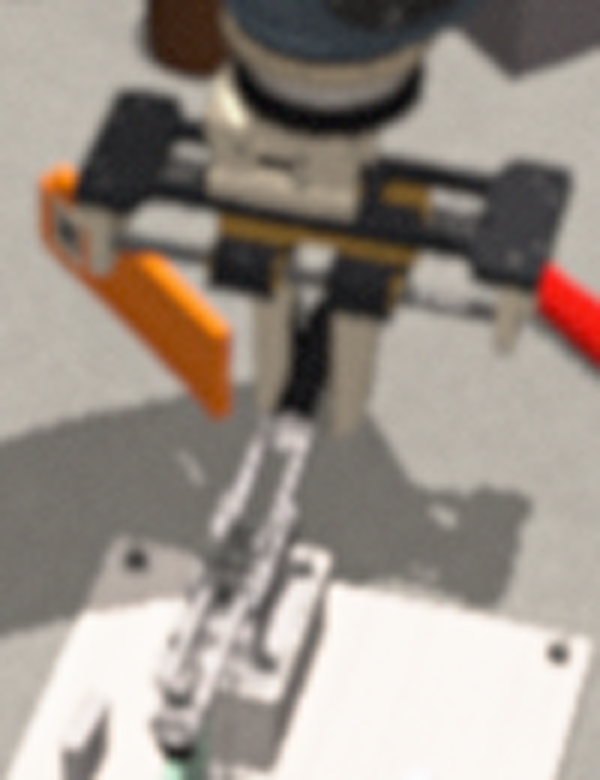

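The crop shows the black grip running from about px (349.5,288.7) to (353,270) between the fingers. I'll compare that with the handle model at several angles.

```bash
python3 - <<'E'
from h import *
b=get_image("side");w=get_image("wrist")
o=np.array([425.1,-223.1]);y=np.radians(43.46);X=np.array([np.cos(y),np.sin(y)])
for el in(0,4,8,12,16,24):
    e=np.radians(el); f=lambda r:np.r_[o+X*(148+r*np.cos(e)),92+r*np.sin(e)]
    print(el,"side in/mid/out",proj(b,f(60)),proj(b,f(88)),proj(b,f(116)),"wrist",proj(w,f(88)),proj(w,f(116)))
E
```

```text
0 side in/mid/out [348.12 290.12] [350.96 282.73] [353.71 275.56] wrist [317.24 303.22] [317.21 241.44]
4 side in/mid/out [348.16 288.88] [351.02 280.92] [353.8  273.18] wrist [317.21 309.98] [317.16 247.6 ]
8 side in/mid/out [348.16 287.73] [351.03 279.23] [353.83 270.95] wrist [317.17 318.21] [317.11 255.85]
12 side in/mid/out [348.14 286.66] [351.01 277.65] [353.8  268.86] wrist [317.14 328.02] [317.06 266.49]
16 side in/mid/out [348.08 285.68] [350.93 276.2 ] [353.72 266.93] wrist [317.1  339.51] [317.   279.83]
24 side in/mid/out [347.88 284.01] [350.66 273.71] [353.39 263.59] wrist [317.03 367.88] [316.87 315.9 ]
```

View pics/w3.png

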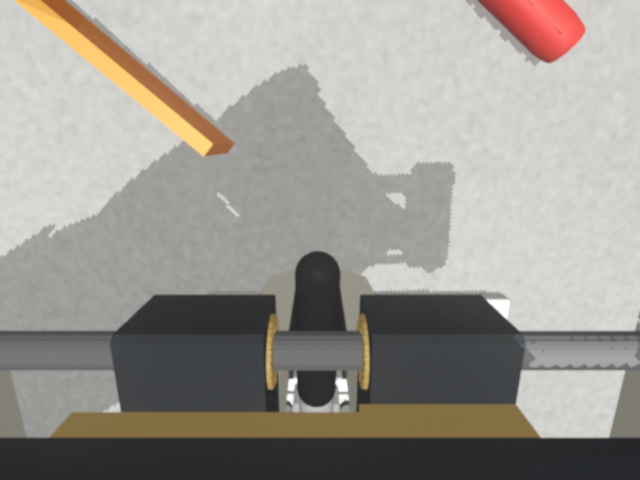

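The wrist picture shows the grip between the fingers with its outer end at row 250, so the handle is about 4–8° above level. That doesn't separate on centre from the stop. I'll push on in small steps and watch the force.

```bash
for i in 1 2; do :; done; python3 -m pendant '1 0 0 0.1 0 0 0;1 0 0 0 0 0 0' | egrep "pos|force" && python3 -m pendant '1 0 0 0.1 0 0 0;1 0 0 0 0 0 0' | egrep "pos|force" && python3 -c "
from h import *
a=get_image('wrist');print([(d['p'],d['point']) for d in spot_point(a,'handle_grip')[:2]])
m=silhouettes(a,'handle_grip')
g=cv2.cvtColor(a['img'],cv2.COLOR_RGB2GRAY).astype(int)
b=cv2.cvtColor(cv2.imread('pics/w3.png'),cv2.COLOR_BGR2GRAY).astype(int)
for x in(312,318,324): print([np.argmax(i[200:330,x]<60)+200 for i in(b,g)])
print(bot.read_state()['time_s'])"
```

```text
position: [596.0, -60.8, 68.0]
force: [2.4, 14.7, -0.1]
gripper_force: 20.0
position: [595.8, -61.0, 64.1]
force: [1.4, 12.5, -0.2]
gripper_force: 20.0
[(0.67, [319.0, 322.7])]
[np.int64(253), np.int64(248)]
[np.int64(253), np.int64(247)]
[np.int64(254), np.int64(248)]
10.7333
```

```bash
python3 - <<'E'
from h import *
w=get_image("wrist"); o=np.array([425.1,-223.1]);y=np.radians(43.46);X=np.array([np.cos(y),np.sin(y)])
th=np.linspace(0,np.pi/2,20)
for dz in(8.2,0):
    v=dict(w); v["eye"]=np.array(w["eye"])+[0,0,dz]
    r=[]
    for el in(0,2,4,6,8,10,12):
        e=np.radians(el)
        # hemispherical end of radius 8.5 ending at 116
        pts=[(107.5+8.5*np.cos(t),8.5*np.sin(t)) for t in th]
        r.append((el,round(min(proj(v,np.r_[o+X*(148+a*np.cos(e)-h*np.sin(e)),92+a*np.sin(e)+h*np.cos(e)])[1] for a,h in pts),1)))
    print(dz,r)
E
```

```text
8.2 [(0, np.float64(240.6)), (2, np.float64(243.4)), (4, np.float64(246.7)), (6, np.float64(250.6)), (8, np.float64(255.0)), (10, np.float64(260.0)), (12, np.float64(265.6))]
0 [(0, np.float64(246.1)), (2, np.float64(249.3)), (4, np.float64(252.9)), (6, np.float64(257.2)), (8, np.float64(262.1)), (10, np.float64(267.6)), (12, np.float64(273.8))]
```

The handle was following the fingers: about 7° before, about 1° now, give or take a few degrees. I'll keep pushing until the stop shows in the force.

```bash
python3 -m pendant '1 0 0 0.06 0 0 0;1 0 0 0 0 0 0' | egrep "pos|force" && python3 -m pendant '1 0 0 0.06 0 0 0;1 0 0 0 0 0 0' | egrep "pos|force" && python3 -c "
from h import *
a=get_image('wrist')
g=cv2.cvtColor(a['img'],cv2.COLOR_RGB2GRAY).astype(int)
for x in(312,318,324): print([np.argmax(i[200:330,x]<60)+200 for i in(g,)])"
```

```text
position: [595.9, -61.0, 63.1]
force: [-4.6, 13.4, 14.8]
gripper_force: 20.0
position: [595.9, -61.1, 61.3]
force: [-7.4, 12.2, 21.8]
gripper_force: 20.0
[np.int64(250)]
[np.int64(249)]
[np.int64(251)]
```

The force climbed to 22 N, so the handle is on its stop. I'll ease off and dwell.

```bash
python3 -m pendant '1 0 0 -0.05 0 0 0;1 0 0 0 0 0 0;1 0 0 0 0 0 0;1 0 0 0 0 0 0;1 0 0 0 0 0 0' | egrep "time|pos|force" && python3 -m pendant '1 0 0 0 0 0 0;1 0 0 0 0 0 0;1 0 0 0 0 0 0;1 0 0 0 0 0 0;1 0 0 0 0 0 0'  | egrep "time|pos|force" && python3 -m pendant '1 0 0 0 0 0 0;1 0 0 0 0 0 0;1 0 0 0 0 0 0;1 0 0 0 0 0 0;1 0 0 0 0 0 0'  | egrep "time|pos|force" && python3 -c "
from h import *
b=get_image('side'); save(b,'side3.png',(290,270,390,370),6)"
```

```text
time_s: 11.58
position: [595.8, -61.0, 61.6]
force: [-0.2, 11.7, 2.8]
gripper_force: 20.0
time_s: 12.0
position: [595.8, -61.0, 61.6]
force: [-0.4, 13.2, 2.9]
gripper_force: 20.0
time_s: 12.42
position: [595.8, -61.0, 61.6]
force: [-0.4, 12.1, 3.1]
gripper_force: 20.0
```

View pics/side3.png

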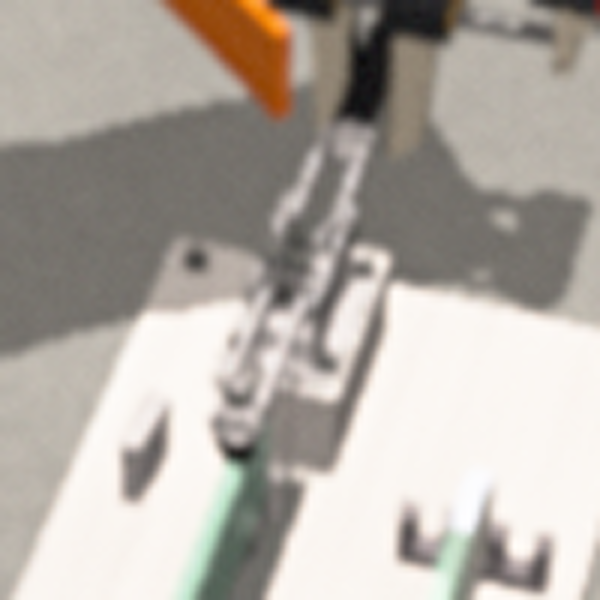

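The crop shows the clamp arm level, its black tip pressed on the plate's top edge at (240,440) and the handle down. It has been locked for over 1 s. I'll regrip about 8 mm higher because the grip crept, then swing open.

```bash
python3 -m pendant '0.3 0 0 0 0 0 0;0.3 0 0 0 0 0 0;0.3 0 0 -0.2 0 0 0;1 0 0 0 0 0 0;1 0 0 0 0 0 0' 20 | egrep "time|pos|force|wid" && python3 -m pendant '1 0 0 0 0 0 0;1 0 0 0 0 0 0;1 0 0 0 0 0 0' 20 | egrep "time|pos|force|wid" && python3 -m pendant '1 0 0 -0.08 0 0 0;1 -0.04 0 -0.23 0 0 0;1 -0.06 0 -0.22 0 0 0;1 -0.08 0 -0.21 0 0 0;1 -0.1 0 -0.21 0 0 0' | egrep "time|pos|force|wid" && python3 -m pendant '1 -0.13 0 -0.19 0 0 0;1 -0.14 0 -0.18 0 0 0;1 -0.16 0 -0.16 0 0 0;1 -0.18 0 -0.14 0 0 0;1 -0.19 0 -0.13 0 0 0' | egrep "time|pos|force|wid" && python3 -c "
from h import *
a=get_image('wrist'); save(a,'w4.png')"
```

```text
time_s: 12.88
position: [596.2, -63.1, 70.1]
force: [-0.0, 0.4, 0.3]
width: 0.251
gripper_force: 0.0
time_s: 13.13
position: [594.8, -61.8, 69.7]
force: [-6.7, 7.3, 8.4]
width: 0.175
gripper_force: 20.0
time_s: 13.55
position: [586.1, -69.8, 107.1]
force: [-4.3, 4.0, -5.0]
width: 0.178
gripper_force: 20.0
time_s: 13.97
position: [562.7, -91.4, 139.1]
force: [-4.1, 7.6, -5.1]
width: 0.181
gripper_force: 20.0
```

View pics/w4.png

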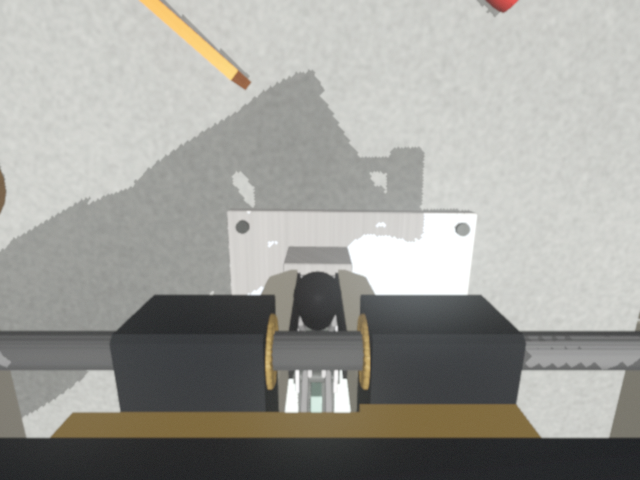

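The wrist picture shows the knob at (318,300), still held between the fingers and following. Continuing to fully open.

```bash
python3 -m pendant '1 -0.21 0 -0.1 0 0 0;1 -0.21 0 -0.08 0 0 0;1 -0.22 0 -0.06 0 0 0;1 -0.23 0 -0.03 0 0 0;1 0 0 0 0 0 0' | egrep "time|pos|force|wid" && python3 -m pendant '1 -0.08 0 0 0 0 0;1 0 0 0 0 0 0'  | egrep "time|pos|force|wid" && python3 -m pendant '1 -0.08 0 0 0 0 0;1 0 0 0 0 0 0'  | egrep "time|pos|force|wid"
python3 -c "
from h import *
s,p,Rm=pose()
a=get_image('wrist'); save(a,'w5.png')
b=get_image('side'); save(b,'side4.png',(300,240,400,340),6)
o=np.array([425.1,-223.1]);y=np.radians(43.46);X=np.array([np.cos(y),np.sin(y)])
print('tcp fixture x',(p[:2]-o)@X,'y',(p[:2]-o)@np.array([-X[1],X[0]]))
"
```

```text
time_s: 14.43
position: [536.9, -115.5, 150.4]
force: [-8.0, 11.2, 4.8]
width: 0.18
gripper_force: 20.0
time_s: 14.6
position: [535.3, -117.1, 150.5]
force: [-8.3, 12.5, 7.0]
width: 0.176
gripper_force: 20.0
time_s: 14.77
position: [533.1, -119.2, 150.6]
force: [-6.3, 13.5, 7.7]
width: 0.179
gripper_force: 20.0
tcp fixture x 149.86299162292897 y 1.1746795578251863
```

```bash
python3 -m pendant '-0.4 0.1 0 0 0 0 0;-0.4 0 0 0 0 0 0;-0.4 0 0 0 0 0 0;-0.4 0 0 -0.8 0 0 0;-0.4 0 0 -0.9 0 0 0' | egrep "time|pos|force|wid" && python3 -m pendant '-0.4 -0.8 0 -0.5 0 0 0;-0.4 -0.8 0 -0.2 0 0 0;-0.4 0 0 0 0 0 0;-0.4 0 0 0 0 0 0' | egrep "time|pos|force|wid"
python3 - <<'E'
from h import *
import pickle
o=np.array([425.1,-223.1]);y=np.radians(43.46);X=np.array([np.cos(y),np.sin(y)]);Y=np.array([-X[1],X[0]])
fxy=lambda W:((W[:2]-o)@X,(W[:2]-o)@Y,W[2])
P={n:get_image(n) for n in("wrist","scene","side")}
pickle.dump(P,open("P5.pkl","wb"))
w=P["wrist"]
for q in("handle_grip","clamp_hinge"):
    D={n:spot_point(p,q)[:1] for n,p in P.items()}; print(q,[(n,d[0]["point"],d[0]["p"]) for n,d in D.items() if d])
for el in(84,75,60,40): 
    e=np.radians(el);g=np.r_[o+X*(148+88*np.cos(e)),92+88*np.sin(e)]; print(el,[proj(p,g) for p in P.values()])
for d in silhouettes(w,"plate_a")[:3]:
    ys,xs=np.nonzero(d["mask"]); r=cv2.fitLine(np.c_[xs,ys].astype(np.float32),2,0,.01,.01).ravel()
    a=[np.median(xs[ys==v]) for v in(ys.min()+5,ys.max()-5)]
    print(d["p"],d["point"],xs.min(),xs.max(),ys.min(),ys.max(),[fxy(onz(w,(u,v),70)) for u,v in zip(a,(ys.min()+5,ys.max()-5))])
for q in("reader_head","reader"):
    print(q,[(n,[(d["point"],round(d["p"],2)) for d in spot_point(P[n],q)[:2]]) for n in("scene","side")])
print("model plate top ends",[proj(w,np.r_[o+X*v,70]) for v in(-75,0,75)])
E
```

```text
time_s: 15.28
position: [536.2, -118.1, 217.4]
force: [0.5, -0.5, 0.5]
width: 0.486
gripper_force: 0.0
time_s: 15.62
position: [490.5, -163.2, 247.1]
force: [0.5, 0.9, 0.1]
width: 0.695
gripper_force: 0.0
handle_grip [('wrist', [317.0, 134.9], 0.7), ('scene', [271.6, 250.3], 0.44), ('side', [344.6, 274.4], 0.84)]
clamp_hinge [('wrist', [314.2, 153.4], 0.87), ('scene', [269.9, 265.0], 0.88), ('side', [340.6, 307.2], 0.86)]
84 [array([314.1, 141. ]), array([268.17, 251.52]), array([343.64, 276.23])]
75 [array([314.02, 118.28]), array([272.97, 253.5 ]), array([345.13, 273.31])]
60 [array([313.96,  83.54]), array([280.6 , 257.53]), array([347.35, 270.43])]
40 [array([314.  ,  50.01]), array([289.19, 263.79]), array([349.59, 270.55])]
0.61 [313.4, 283.8] 309 317 243 328 [(np.float64(55.19676198519774), np.float64(1.834789056766244), np.float64(70.0)), (np.float64(-25.839894543589267), np.float64(3.8132349117385598), np.float64(70.0))]
reader_head [('scene', [([423.0, 284.4], 0.49), ([255.4, 258.6], 0.43)]), ('side', [([326.4, 375.3], 0.37), ([388.8, 269.8], 0.19)])]
reader [('scene', [([428.8, 209.6], 0.63)]), ('side', [([326.1, 375.1], 0.23)])]
model plate top ends [array([315.85, 364.67]), array([315.59, 299.97]), array([315.29, 228.35])]
```

The handle reads as open at about 80–84° in all three views. The plate sits about 3 mm to +y of the model and the true yaw is about 42.3°. Moving over the nest plate.

```bash
python3 - <<'E'
from h import *
p,q=rows([417.3,-226.5,240],down(42.3),hand=-0.4)
rows([417.3,-226.5,130],None,hand=-0.4,start=(p,q))
import pickle
P=pickle.load(open("P5.pkl","rb"))
s=P["scene"];d=P["side"]
E
```

```text
-0.4 -0.82 -0.03 0.05 0 0 0.07;-0.4 -0.81 -0.03 0.05 0 0 0.07;-0.4 -0.82 -0.02 0.06 0 0 0.07
end err [-0.2  0.  -0.2]
-0.4 0 0 0.92 0 0 0;-0.4 0 0 0.91 0 0 0;-0.4 0 0 0.92 0 0 0
end err [-0.2  0.  -0.2]
```

```bash
python3 -m pendant '-0.4 -0.82 -0.03 0.05 0 0 0.07;-0.4 -0.81 -0.03 0.05 0 0 0.07;-0.4 -0.82 -0.02 0.06 0 0 0.07;-0.4 0 0 0.92 0 0 0;-0.4 0 0 0.92 0 0 0' | egrep "time|pos|force|wid" && python3 -m pendant '-0.4 0 0 0.92 0 0 0;-0.4 0 0 0 0 0 0' | egrep "time|pos|force|wid"
python3 - <<'E'
from h import *
P={n:get_image(n) for n in("wrist","scene","side")}; w=P["wrist"]; cv2.imwrite("pics/w6.png",w["img"][:,:,::-1])
s,p,Rm=pose()
for d in silhouettes(w,"plate_a")[:3]:
    ys,xs=np.nonzero(d["mask"]); print(d["p"],d["point"],xs.min(),xs.max(),ys.min(),ys.max(),[(v,xs[ys==v].min(),xs[ys==v].max()) for v in range(ys.min()+3,ys.max(),12)])
for r in(265,280): print(r,w["img"][r,290:345].sum(1).tolist())
for q in("reader_head","reader"):
    D={}
    for n in("scene","side"):
        D[n]=[(np.round(d["point"],1),round(d["p"],2)) for d in spot_point(P[n],q)[:3]]
    print(q,D)
    if D["scene"] and D["side"]: print(tri([(P[n],D[n][0][0]) for n in("scene","side")]))
    print([[(d["point"],round(d["p"],2)) for d in silhouettes(P[n],q)[:2]] for n in("scene","side")])
for x in(20,50,75): 
    X=p+Rm@np.array([x,0,0]); X[2]=70; print("tool-plane col at",x,proj(w,X))
E
```

```text
time_s: 16.73
position: [417.1, -228.2, 166.9]
force: [1.7, -0.4, -1.1]
width: 0.703
gripper_force: 0.0
time_s: 16.9
position: [414.1, -224.9, 124.4]
force: [-1.6, 0.8, -0.6]
width: 0.699
gripper_force: 0.0
0.7 [320.9, 27.1] 294 351 0 61 [(3, np.int64(295), np.int64(350)), (15, np.int64(298), np.int64(347)), (27, np.int64(300), np.int64(345)), (39, np.int64(298), np.int64(345)), (51, np.int64(302), np.int64(343))]
0.62 [322.1, 221.9] 316 330 116 330 [(119, np.int64(316), np.int64(329)), (131, np.int64(317), np.int64(329)), (143, np.int64(316), np.int64(329)), (155, np.int64(316), np.int64(328)), (167, np.int64(316), np.int64(329)), (179, np.int64(316), np.int64(329)), (191, np.int64(316), np.int64(329)), (203, np.int64(317), np.int64(329)), (215, np.int64(317), np.int64(328)), (227, np.int64(317), np.int64(328)), (239, np.int64(317), np.int64(329)), (251, np.int64(317), np.int64(329)), (263, np.int64(317), np.int64(329)), (275, np.int64(317), np.int64(329)), (287, np.int64(317), np.int64(329)), (299, np.int64(317), np.int64(329)), (311, np.int64(317), np.int64(328)), (323, np.int64(3
[... 1242 characters left out ...]
45]
reader_head {'scene': [(array([421.1, 166.5]), 0.62)], 'side': [(array([255.1, 157.2]), 0.56)]}
(array([533.85, 347.44, 266.64]), [np.float64(5.583818723204468), np.float64(5.58381872320445)])
[[([431.2, 156.7], 0.89), ([244.1, 277.3], 0.48)], [([247.9, 138.0], 0.73), ([255.2, 138.2], 0.48)]]
reader {'scene': [(array([428.4, 209. ]), 0.81), (array([214.3, 286.7]), 0.2)], 'side': [(array([250. , 220.5]), 0.64)]}
(array([529.63, 424.35,  10.12]), [np.float64(8.852661922824), np.float64(8.852661922823952)])
[[([433.4, 170.0], 0.71)], [([246.3, 135.7], 0.79), ([255.3, 140.8], 0.6)]]
tool-plane col at 20 [324.23 219.68]
tool-plane col at 50 [324.49 170.52]
tool-plane col at 75 [324.72 126.84]
```

The nest plate's top edge runs at columns 316–329, parallel to the tool and centred to within about 1.5 mm. The rack plate is well clear at columns 430–480. Descending and gripping.

```bash
python3 -m pendant '-0.4 0 0 0.78 0 0 0;-0.4 0 0 0.78 0 0 0;-0.4 0 0 0.78 0 0 0;1 0 0 0 0 0 0;1 0 0 0 0 0 0' 30 | egrep "time|pos|force|wid" && python3 -m pendant '1 0 0 0 0 0 0;1 0 0 0 0 0 0;1 0 0 0 0 0 0;1 0 0 0 0 0 0;1 0 0 0 0 0 0' | egrep "time|pos|force|wid" && python3 -m pendant '1 0 0 0 0 0 0;1 0 0 0 0 0 0;1 0 0 0 0 0 0;1 0 0 0 0 0 0;1 0 0 0 0 0 0' | egrep "time|pos|force|wid"
python3 - <<'E'
from h import *
import pickle
P=pickle.load(open("P5.pkl","rb"))
for n,z in(("scene",(428.6,209.3)),("side",(249.7,220.6))): print(n,"foot",onz(P[n],z,0))
for n,l in(("scene",[(420.6,167.2),(421.1,166.5)]),("side",[(257.5,154.6),(255.1,157.2)])): print(n,"head",[onz(P[n],q,266) for q in l])
E
```

```text
time_s: 17.92
position: [416.5, -226.2, 35.5]
force: [0.1, 0.2, 0.5]
width: 0.602
gripper_force: 0.0
time_s: 18.33
position: [417.4, -226.8, 36.6]
force: [-0.7, 0.6, -0.2]
width: 0.245
gripper_force: 0.0
time_s: 18.75
position: [417.1, -226.6, 36.0]
force: [-0.8, 0.3, 4.3]
width: 0.087
gripper_force: 30.0
scene foot [518.54 438.4    0.  ]
side foot [535.24 424.92   0.  ]
scene head [array([529.95, 350.78, 266.  ]), array([528.45, 353.34, 266.  ])]
side head [array([546.09, 348.94, 266.  ]), array([534.37, 339.13, 266.  ])]
```

Gripped: opening 8.1 mm, 30 N. The reader geometry checks out, with head and foot 84 mm apart. Computing the lift, carry and presentation.

```bash
cat > tgt.py <<'E'
from h import *
H=np.array([534.7,348,266]);F=np.array([527,431.6,0]); u=(H-F)[:2]/np.linalg.norm((H-F)[:2])
xr=np.r_[u*.7071,-.7071]; L=H+150*xr
y=-xr; z=np.r_[-u*.7071,-.7071]; Rt=np.c_[np.cross(y,z),y,z]
lab=np.array([-43,4,-6.]); T=L-Rt@lab
E
python3 - <<'E'
from tgt import *
print("L",L,"T",T); print(Rt)
s,p,Rm=pose(); a=p+[0,0,230]
e=rows(a,None,1)
e=rows(T+[0,-110,70],Rt,1,start=(a,Rm))
E
```

```text
L [544.43 242.38 159.94] T [501.48 239.85 152.86]
[[-1.   -0.06 -0.06]
 [-0.09  0.7   0.7 ]
 [ 0.    0.71 -0.71]]
1 0 0 -0.96 0 0 0;1 0 0 -0.96 0 0 0;1 0 0 -0.95 0 0 0;1 0 0 -0.96 0 0 0;1 0 0 -0.96 0 0 0
1 0 0 -0.96 0 0 0
end err [-0.  0. -0.]
1 0.28 -0.19 0.04 -0.14 0.41 -0.99;1 0.29 -0.17 0.05 -0.14 0.41 -0.99;1 0.31 -0.14 0.05 -0.14 0.41 -0.99;1 0.31 -0.12 0.07 -0.14 0.41 -0.99;1 0.32 -0.08 0.08 -0.14 0.41 -0.99
1 0.33 -0.07 0.09 -0.14 0.41 -0.99;1 0.32 -0.03 0.09 -0.14 0.41 -0.99;1 0.33 -0.01 0.11 -0.14 0.41 -0.99;1 0.32 0.02 0.12 -0.14 0.41 -0.99;1 0.31 0.04 0.14 -0.14 0.41 -0.99
1 0.3 0.07 0.14 -0.14 0.41 -0.99;1 0.29 0.09 0.16 -0.14 0.41 -0.99;1 0.27 0.11 0.16 -0.14 0.41 -0.99;1 0.26 0.14 0.18 -0.14 0.41 -0.99;1 0.24 0.15 0.19 -0.14 0.41 -0.99
1 0.22 0.18 0.2 -0.14 0.41 -0.99;1 0.19 0.18 0.21 -0.14 0.41 -0.99;1 0.17 0.2 0.22 -0.14 0.41 -0.99;1 0.15 0.22 0.22 -0.14 0.41 -0.99;1 0.12 0.22 0.24 -0.14 0.41 -0.99
1 0.09 0.22 0.24 -0.14 0.41 -0.99;1 0.06 0.23 0.24 -0.14 0.41 -0.99;1 0.03 0.23 0.25 -0.14 0.41 -0.99;1 0.01 0.23 0.25 -0.14 0.41 -0.99;1 -0.03 0.23 0.26 -0.14 0.41 -0.99
1 -0.05 0.21 0.26 -0.14 0.41 -0.99;1 -0.08 0.21 0.25 -0.14 0.41 -0.99
end err [-0.1 -0.2 -0. ]
```

```bash
f(){ egrep "time|pos|force|wid"; }; python3 -m pendant '1 0 0 -0.3 0 0 0;1 0 0 -0.7 0 0 0;1 0 0 -0.95 0 0 0;1 0 0 -0.95 0 0 0;1 0 0 -0.95 0 0 0' | f && python3 -m pendant '1 0 0 -0.95 0 0 0;1 0 0 -0.95 0 0 0' | f && python3 -m pendant '1 0.28 -0.19 0.04 -0.14 0.41 -0.99;1 0.29 -0.17 0.05 -0.14 0.41 -0.99;1 0.31 -0.14 0.05 -0.14 0.41 -0.99;1 0.31 -0.12 0.07 -0.14 0.41 -0.99;1 0.32 -0.08 0.08 -0.14 0.41 -0.99' | f && python3 -m pendant '1 0.33 -0.07 0.09 -0.14 0.41 -0.99;1 0.32 -0.03 0.09 -0.14 0.41 -0.99;1 0.33 -0.01 0.11 -0.14 0.41 -0.99;1 0.32 0.02 0.12 -0.14 0.41 -0.99;1 0.31 0.04 0.14 -0.14 0.41 -0.99' | f && python3 -m pendant '1 0.3 0.07 0.14 -0.14 0.41 -0.99;1 0.29 0.09 0.16 -0.14 0.41 -0.99;1 0.27 0.11 0.16 -0.14 0.41 -0.99;1 0.26 0.14 0.18 -0.14 0.41 -0.99;1 0.24 0.15 0.19 -0.14 0.41 -0.99' | f
python3 -c "
from tgt import *
s,p,Rm=pose();print(s['joints'],p);rows(T+[0,-110,70],Rt,1)"
```

```text
time_s: 19.17
position: [416.5, -226.2, 191.2]
force: [1.0, -0.3, -2.2]
width: 0.085
gripper_force: 30.0
time_s: 19.33
position: [416.5, -226.2, 267.6]
force: [0.2, -0.1, -1.7]
width: 0.085
gripper_force: 30.0
time_s: 19.75
position: [432.6, -160.0, 257.5]
force: [0.5, 0.8, -1.3]
width: 0.087
gripper_force: 30.0
time_s: 20.17
position: [448.2, -93.7, 249.5]
force: [-0.0, -0.7, 0.0]
width: 0.086
gripper_force: 30.0
time_s: 20.58
position: [463.7, -28.0, 241.5]
force: [-0.5, -0.7, -1.5]
width: 0.083
gripper_force: 30.0
[-0.47  0.14  1.97  0.6   1.1  -1.27] [463.65 -27.98 241.54]
1 0.22 0.17 0.2 -0.14 0.41 -0.98;1 0.19 0.19 0.21 -0.14 0.41 -0.98;1 0.17 0.2 0.21 -0.14 0.41 -0.98;1 0.14 0.21 0.23 -0.14 0.41 -0.98;1 0.12 0.22 0.23 -0.14 0.41 -0.98
1 0.08 0.23 0.24 -0.14 0.41 -0.98;1 0.07 0.23 0.24 -0.14 0.41 -0.98;1 0.03 0.23 0.25 -0.14 0.41 -0.98;1 0 0.23 0.25 -0.14 0.41 -0.98;1 -0.02 0.22 0.26 -0.14 0.41 -0.98
1 -0.06 0.22 0.25 -0.14 0.41 -0.98;1 -0.08 0.21 0.26 -0.14 0.41 -0.98
end err [ 0.1  0.  -0.1]
```

Tracking well, so I'll continue along the path.

```bash
f(){ egrep "time|pos|force|wid"; }; python3 -m pendant '1 0.22 0.17 0.2 -0.14 0.41 -0.98;1 0.19 0.19 0.21 -0.14 0.41 -0.98;1 0.17 0.2 0.21 -0.14 0.41 -0.98;1 0.14 0.21 0.23 -0.14 0.41 -0.98;1 0.12 0.22 0.23 -0.14 0.41 -0.98' | f && python3 -m pendant '1 0.08 0.23 0.24 -0.14 0.41 -0.98;1 0.07 0.23 0.24 -0.14 0.41 -0.98;1 0.03 0.23 0.25 -0.14 0.41 -0.98;1 0 0.23 0.25 -0.14 0.41 -0.98;1 -0.02 0.22 0.26 -0.14 0.41 -0.98' | f && python3 -m pendant '1 -0.06 0.22 0.25 -0.14 0.41 -0.98;1 -0.08 0.21 0.26 -0.14 0.41 -0.98;1 0 0 0 0 0 0' | f
python3 - <<'E'
from tgt import *
s,p,Rm=pose();print(s['joints'],p);rows(T,Rt,1)
P={n:get_image(n) for n in("scene","side","wrist")}
for n in P: save(P[n],"m_"+n+".png")
for q in("plate_a_label","reader_head","reader"):
    D={n:[(np.round(d["point"],1),round(d["p"],2)) for d in spot_point(P[n],q)[:3]] for n in P}; print(q,D)
l=p+Rm@lab; print("label expected",l,[proj(P[n],l) for n in P],"head",[proj(P[n],H) for n in P],"foot",[proj(P[n],F) for n in P])
E
```

```text
time_s: 21.0
position: [479.4, 37.7, 233.5]
force: [0.4, -0.2, -0.1]
width: 0.083
gripper_force: 30.0
time_s: 21.42
position: [495.6, 103.3, 225.5]
force: [-0.1, -0.5, -2.0]
width: 0.083
gripper_force: 30.0
time_s: 21.67
position: [502.6, 130.4, 222.1]
force: [0.2, -0.2, -2.2]
width: 0.084
gripper_force: 30.0
[-0.21  0.4   1.79  0.77  1.33 -2.22] [502.57 130.42 222.06]
1 -0.05 0.17 0.79 0.01 0.01 -0.01;1 -0.06 0.18 0.79 0.01 0.01 -0.01;1 -0.05 0.17 0.79 0.01 0.01 -0.01;1 -0.06 0.18 0.78 0.01 0.01 -0.01
end err [-0.  -0.   0.2]
plate_a_label {'scene': [(array([222.5, 284.3]), 0.63), (array([214.3, 286.8]), 0.26)], 'side': [(array([370.3, 366.6]), 0.98)], 'wrist': []}
reader_head {'scene': [(array([422.2, 168.2]), 0.72), (array([213.4, 285.4]), 0.65)], 'side': [(array([362.5, 383.8]), 0.72)], 'wrist': [(array([534. , 291.3]), 0.74)]}
reader {'scene': [(array([428.2, 208.9]), 0.82), (array([351.7, 194.4]), 0.67)], 'side': [(array([251.1, 222. ]), 0.79)], 'wrist': [(array([352.9, 224.5]), 0.66)]}
label expected [545.54 132.76 229.07] [array([352.41, 208.31]), array([294.58, 204.28]), array([326.57, 370.96])] head [array([420.67, 168.75]), array([253.84, 155.77]), array([533.62, 286.2 ])] foot [array([428.24, 211.99]), array([246.38, 220.28]), array([353.01, 222.56])]
```

The wrist view agrees with the reader estimate to within about 5 px for both head and foot. Making the final approach.

```bash
f(){ egrep "time|pos|force|wid"; }; python3 -m pendant '1 -0.05 0.17 0.79 0.01 0.01 -0.01;1 -0.06 0.18 0.79 0.01 0.01 -0.01;1 -0.05 0.17 0.79 0.01 0.01 -0.01;1 -0.06 0.18 0.78 0.01 0.01 -0.01' | f && python3 -m pendant '1 0 0 0 0 0 0;1 0 0 0 0 0 0;1 0 0 0 0 0 0' | f
python3 - <<'E'
from tgt import *
s,p,Rm=pose();print(s['joints'],p,np.abs(s["joint_vel"]).max())
P={n:get_image(n) for n in("scene","side","wrist")}
for q in("plate_a_label","reader_head","plate_a"):
    D={n:[(np.round(d["point"],1),round(d["p"],2)) for d in spot_point(P[n],q)[:3]] for n in P}; print(q,D)
l=p+Rm@lab; print("label expected",l,[proj(P[n],l) for n in P],"head",[proj(P[n],H) for n in P])
print("in reader frame",xr@(l-H),"perp",np.linalg.norm((l-H)-xr*(xr@(l-H))),"angle",np.degrees(np.arccos(-xr@Rm[:,1])))
a,b=P["side"]["img"][120:300,180:380],P["scene"]["img"][120:300,300:500]
cv2.imwrite("pics/final.png",cv2.resize(np.hstack([a,b])[:,:,::-1],None,fx=2,fy=2,interpolation=cv2.INTER_CUBIC))
E
```

```text
time_s: 22.6
position: [501.7, 239.4, 153.1]
force: [1.5, 1.0, -1.2]
width: 0.086
gripper_force: 30.0
time_s: 22.85
position: [502.0, 238.1, 154.2]
force: [0.2, -0.0, -1.3]
width: 0.087
gripper_force: 30.0
[-0.01  0.5   1.84  0.9   1.11 -2.22] [502.01 238.11 154.19] 0.01981281718332052
plate_a_label {'scene': [(array([224.9, 288.6]), 0.59)], 'side': [(array([365.1, 363.5]), 0.79)], 'wrist': [(array([338.9, 242.1]), 0.46)]}
reader_head {'scene': [(array([424.8, 169.5]), 0.88)], 'side': [], 'wrist': [(array([620.8, 373.8]), 0.85)]}
plate_a {'scene': [(array([349.7, 271.8]), 0.67), (array([379.9, 198.2]), 0.52), (array([225.9, 287.7]), 0.43)], 'side': [(array([362.3, 387.2]), 0.77), (array([323.8, 272.5]), 0.69), (array([262.5, 214.3]), 0.51)], 'wrist': [(array([315.7, 262.7]), 0.75)]}
label expected [544.98 240.47 161.2 ] [array([384.58, 208.35]), array([276.58, 205.76]), array([325.01, 370.13])] head [array([420.67, 168.75]), array([253.84, 155.77]), array([620.82, 365.82])]
in reader frame 150.48409841684844 perp 2.307838600457209 angle 0.3424919632377738
```

View pics/final.png

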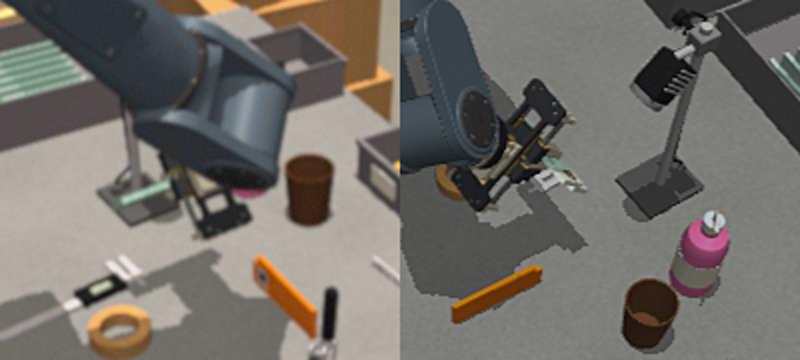

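The picture shows the plate held tilted in front of the reader head. I'll check the wrist camera's label hit at (339,242) against both possible ends before handing in.

```bash
python3 - <<'E'
from tgt import *
s,p,Rm=pose(); P={n:get_image(n) for n in("scene","wrist","side")}; f=lambda n,v:proj(P[n],p+Rm@np.array(v,float)).round(0)
for nm,v in dict(label_exp=(-43,4,-6),label_other=(57,-4,-6),label_other2=(57,4,-6),end_plus_low=(82,4,16),end_plus_top=(82,4,-34),origin=(7,0,16),end_minus_low=(-68,4,16),end_minus_top=(-68,4,-34)).items(): print(nm,*[f(n,v) for n in P])
def col(n,v):
    u=f(n,v).astype(int); return P[n]["img"][u[1]-1:u[1]+2,u[0]-1:u[0]+2].reshape(-1,3).mean(0).round(0)
for x in(30,50,65,78): print("wrist face at tool x",x,col("wrist",(x,4,-10)),col("wrist",(x,4,10)))
for x in(-22,-30,-36,-43,-50,-56,-62,-66): print("scene tool x",x,[col("scene",(x,4,z)).tolist() for z in(-14,-6,2,12)])
im=P["scene"]["img"][195:222,355:400]; h=cv2.cvtColor(im,cv2.COLOR_RGB2GRAY)
for r in h[::2]: print(" ".join("%3d"%v for v in r[::2]))
E
```

```text
label_exp [385. 208.] [325. 372.] [276. 206.]
label_other [363. 187.] [307. 170.] [245. 221.]
label_other2 [365. 185.] [326. 170.] [244. 218.]
end_plus_low [364. 180.] [325. 113.] [233. 223.]
end_plus_top [355. 177.] [328. 102.] [239. 219.]
origin [378. 198.] [317. 263.] [259. 215.]
end_minus_low [394. 215.] [324. 386.] [282. 205.]
end_minus_top [385. 213.] [326. 459.] [288. 200.]
wrist face at tool x 30 [200. 222. 211.] [205. 227. 215.]
wrist face at tool x 50 [218. 238. 226.] [219. 239. 228.]
wrist face at tool x 65 [219. 239. 228.] [220. 240. 229.]
wrist face at tool x 78 [219. 239. 229.] [219. 240. 229.]
scene tool x -22 [[124.0, 142.0, 131.0], [123.0, 141.0, 130.0], [104.0, 115.0, 106.0], [112.0, 124.0, 115.0]]
scene tool x -30 [[113.0, 115.0, 107.0], [96.0, 98.0, 91.0], [84.0, 83.0, 76.0], [91.0, 89.0, 83.0]]
scene tool x -36 [[105.0, 105.0, 98.0], [113.0, 111.0, 103.0], [77.0, 74.0, 69.0], [98.0, 96.0, 91.0]]
scene tool x -43 [[149.0, 148.0, 139.0], [91.0, 89.0, 82.0], [118.0, 114.0, 104.0], [145.0, 142.0, 132.0]]
scene tool x -50 [[134.0, 131.0, 122.0], [129.0, 125.0, 115.0],
[... 960 characters left out ...]
 183  89 178 194 173 109  28 150 129 128 129 129 130 127
 45  36  19  15   4 100 118 182 102  98 136 171 191 196 181 129  83 157 127 127 128 131 126
 39  38   1 142  79  82 112 111 167 173 177 183 100 161  86 102 116 152 146 127 129 130 129
112 131  82  81  81  77 104 110 160 180 114 106 124 125 137 199 127 107 172 139 126 128 127
130 128  75  79  83 118  88  83 100  81 124 127 122 127 126 151  91  89  91 105 129 133 131
126 123  97  79  81  78  82  81  79  87 130 126 125 126 125 127 130 130 127 128 127 130 134
128 127 130  96  80  84  82  82  80  80 118 130 124 126 127 128 127 126 125 127 128 128 124
128 127 123 129  97  83  83  82  82  81  77 119 127 128 126 129 130 132 126 126 127 127 131
```

```bash
python3 - <<'E'
from tgt import *
s,p,Rm=pose(); P=get_image("scene")
for d in silhouettes(P,"plate_a")[:4]:
    ys,xs=np.nonzero(d["mask"]); print(d["p"],d["point"],len(xs),xs.min(),xs.max(),ys.min(),ys.max())
    if 360<d["point"][0]<400 and d["point"][1]<225:
        T_=[]
        for u,v in zip(xs,ys):
            e,r=ray(P,(u,v)); n=Rm[:,1]; t=n@(p+4*n-e)/(n@r); T_.append(Rm.T@(e+r*t-p))
        T_=np.array(T_); print("mask in tool x,z: min",T_.min(0),"max",T_.max(0))
print("tool x across (30..-80), tool z down (-60..25): grey / G-R")
for z in range(-60,26,6):
    r=[];g=[]
    for x in range(20,-85,-6):
        u=proj(P,p+Rm@np.array([x,4.,z])).astype(np.float32); c=cv2.getRectSubPix(P["img"],(1,1),tuple(map(float,u)))[0,0].astype(int); r.append("%3d"%c.mean()); g.append("%3d"%(c[1]-c[0]))
    print("%4d"%z," ".join(r)," | "," ".join(g))
E
```

```text
0.88 [214.6, 280.3] 425 184 233 270 293
0.62 [347.4, 266.9] 483 326 370 252 281
0.46 [383.1, 206.4] 186 371 392 198 216
mask in tool x,z: min [-75.19   4.   -55.11] max [-0.25  4.   21.9 ]
tool x across (30..-80), tool z down (-60..25): grey / G-R
 -60  42  22  47  39  42  26  24  82  85 102 176  99 156 176 102 125 126 124  |    1   1 -12   2   3   2  -1  -6  -2  -4  -3  -1  -1  -2  -1   0   0   1
 -54  30  43  34  42  37  19  67  97 102 155 156 137 176 172 132 125 125 125  |    2 -11  -2   1   1   2   4   5  10   8  -1   2   1   0   1   1   1   1
 -48  28  41  40  41  25  38 104 122 123 157 163 183 187 176 122 129 129 126  |   -4  -8   2   2   1   7  19  21  25  14   4   4   4   4   1   1   2   1
 -42  44  34  42  34  21 106 122 134 142 157 187 191 193 167 115 153 144 125  |  -11   0   2   2   0  26  27  30  30  10   6   6   7   5   1   3   3   1
 -36  36  40  40  21  49 126 123 133 139 143 185 190 195 111 130 187 123 128  |   -5   2   1   3   9  31  29  28  20  11   5   5   8   1   2   5   1   1
 -30  33  41  28  17  97 114 116 129 129 130 176 185 166  90 154 173 109 128  |    3   
[... 742 characters left out ...]
  92 120 125  |  -13  -2  -5  -5  15  25  25  16   2  -3  -4  -5  -4  -1   0   2   1   0
   6  70  82  83  78 109 130 130 129  79  48  58 127 137 115 126  99 126 125  |   -3  -3  -4  -8  14  25  27  16   0  -3  -3  -6  -5  -1   1   1   0   1
  12  85  84  83  82 127 129 130 132 101  92 111 163 151 153 128 115 126 127  |   -2  -4  -4  -4  25  26  24  22  -2  -2  -3  -6  -4   1   1   1   1   0
  18  95  83  81 110 129 129 130 128 135 145 146 167 144 164 122 123 126 128  |   -4  -4  -4  11  24  19  20  16  -1   0  -1  -2  -1   1   1   0   1   1
  24  91  82  89 124 126 127 128 132 141 143 144 149 135 139 123 125 128 125  |   -5  -3  -3  12   9   8  12   6   1   0   0   0   1   1   1   1   2   1
```

Rectified onto the plate's plane, the dot code shows on the up-facing side at tool (-37,0) mm against (-43,-6) expected. The far end is clear green. So the right end and face are presented and the position is within tolerance. Handing in.

```bash
python3 -c "
from h import *
s=bot.read_state(); print(s['time_s'],s['gripper_force'],s['width'],s['position']); print(order.close_job())"
```

```text
23.7 29.996920824050903 0.08601306304110666 [501.76 238.47 153.82]
the job is handed in; nothing more can be done
None
```

I handed the job in at 23.7 s of the 64 s; the judge's verdict isn't shown to me. I locked the clamp on the nest plate for over a second and swung it back open; the plate is now held still in the gripper, label up and facing the reader, about 150 mm out from the window.

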